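Scoop drawer knobs from the stock bin into the job tub

TASK

A three-drawer unit needs its knobs: pull the scoop up out of its spring clips on the tool rail, scoop drawer knobs from the stock bin and tip at least three of them into the round tub, then lay the empty scoop down on the open bench. Move the knobs only with the scoop and leave none on the bench or in the scoop (the rest stay in the bin); leave everything else standing where it is.

Things in the scene. Friction and masses are not known exactly. Their poses are not given: they have to be found in the camera images.
- scoop_grip (a point): Grip of the hand scoop (200 mm long over all, 0.2 kg): on the axis of its round 24 mm beech handle, at the middle of a flat-sided part (flats 36 long, 26 mm apart, 20 high), 53 mm behind the bowl's back wall, 30 mm above the bowl's underside. x along the handle to the nose, z up out of the bowl. At the start the scoop lies level in the rail's clips, this point 80 mm above the bench.
- scoop_bowl (a point): Middle of the scoop's bowl, 20 mm above its underside; axes as scoop_grip. Flat-bottomed sheet-steel bowl, 100 long x 86 wide x 45 deep at the back (inside 82 wide), open at the front; the sides are cut down from a third of its length and end 28 mm short of the front edge. The scoop's centre of mass is about 35 mm behind this point.
- scoop_nose (a point): Middle of the scoop's front edge (54 mm wide, its corners rounded off the 70 mm wide floor; 1 mm thick), on the underside of the bowl; axes as scoop_grip. It lies 153 mm in front of scoop_grip and 30 mm lower.
- tool_rail: Bench-top tool rail, screwed down: two aluminium bars (30 x 30 mm, 240 long) 70 mm apart, bearing steel spring clips that open upwards. Origin: on the bench under scoop_grip as clipped; x along the scoop to its nose. A bench brush lies in the next pair of clips, 130 mm to -y; it stays there.
- rail_clips (a point): Middle of the two spring clips that hold the scoop's handle, 80 mm above the bench; axes as tool_rail. The clips are centred 35 mm to either side along x, each 16 mm long, tops 95 mm above the bench; under the handle between them it is 38 mm down to the bars. They let the handle go on a straight upward pull of about 15 N in all.
- bin: Grey stock bin, screwed down, the knobs on its flat floor. Inside 200 (x) x 156 (y) mm, walls and floor 3 mm; origin under its centre on the bench. Low front at -x: lip 22 mm high. Back wall (+x) 95 mm high; sides 95 mm high from the middle to the back, sloping down to 30 mm at x = -60 mm. The knobs start in the back, x over -25 mm.
- tub_mid (a point): Round open job tub, loose, 0.35 kg: 150 mm across and 75 mm high at the rim, walls 3 mm, narrowing to 120 mm at the foot. This point is on its axis 30 mm above the bench; z up. It and the paint tin may have swapped places. The bench between the robot and the bin is clear.
- knob1_c (a point): Knob 1 of 8: turned beech drawer knob, lacquered and slippery, a 32 mm ball with a 14 mm flat, about 16 g. This point is the ball's centre.
- knob2_c (a point): Knob 2: the same.
- knob3_c (a point): Knob 3: the same.
- knob4_c (a point): Knob 4: the same.
- knob5_c (a point): Knob 5: the same.
- knob6_c (a point): Knob 6: the same.
- knob7_c (a point): Knob 7: the same.
- knob8_c (a point): Knob 8: the same.
- paint_tin: Paint tin, 100 mm across, 115 high, standing; origin under its centre. Bystander.
- glue_bottle: Glue bottle, 58 mm across, 150 high, standing; origin under its centre. Bystander.
- tape_measure: Tape measure, 72 x 40 x 64 mm high; origin under its centre. Bystander.
- try_square: Try square lying flat: stock 150 x 24 x 16 mm along x about the origin, steel blade 200 mm long to +y. Bystander.
Not all that is in view belongs to the job. Leave any orange or purple look-alike of the part that bears knob7_c alone.

How it is judged:
By the outcome, as a careful person would: the job done as asked, in the order asked, and still so for the second after the job is handed in, with the robot touching nothing.
It also fails if it takes over 72 s, if anything falls off the work surface, if the arm or the gripper's body presses on something with over 40 N, if the wrist force passes 120 N, or if a joint passes its speed limit or range.

ROBOT

A 6-joint arm with a two-finger parallel gripper is mounted at the origin on the work surface. World frame = base frame: x ahead of the robot, y to its left, z up, the work surface at z = 0. Lengths are in mm, angles in rad, forces in N, time in s.
With the tool pointing down it reaches from about 350 to 1000 mm from the base axis. Payload 7.1 kg.
Tool frame: the origin (TCP) lies at the very end of the fingers, on their centre line; the grasp point (between the pads) lies manip.grasp_offset behind it (manip.grasp_offset is the distance from the TCP to the grasp point, in mm); z points along the fingers, y is the line along which they close (so a half turn about z gives the same grasp; the last joint's range is limited). The gripper opens to 85 mm and grips with 20 to 120 N. Pads are 22 mm wide; open, the fingers measure 114 mm over their backs; the gripper's body (76 mm by 85 mm) begins 54 mm behind the grasp point. The pads swing forward as they close: fully open they stand 13 mm farther back than shut.
Start: joints at [-0.019, 0.423, 1.63, -0, 1.089, -0.019], TCP at [624.984, 0.026, 231.319] pointing down, gripper open.
Joint ranges: [-3, 3], [-0.9, 2.11], [0.09, 2.58], [-1.31, 4.45], [0.11, 2.69], [-2.54, 2.54]. Speed limits (rad/s): [2.39, 2.39, 3.01, 3.14, 3.14, 3.14].

INTERFACE

Orientations are given as a rotation vector (axis times angle).
In Python, from rig import manip, snapshot, spotter gives the robot as it stands. The module is installed in compiled form; this text tells all that it offers.
- The arm moves only by the tool servo_tool, never from a script. Its argument "targets" is one flat list of numbers, 5 for each row, row after row: the opening, from 0 (shut) to 1 (fully open), then the shift along the tool's x, y, z in mm, then the turn about the tool's z in rad. In form: [jaw, x, y, z, yaw, jaw, x, y, z, yaw, ...]. A call has 1 to 12 rows; each row is the pose to reach, as a shift and turn from the pose commanded when the call began, along the tool's axes at that moment; what a row does not reach only later rows make up. A row lasts 1/10 s, in which the tool goes at most 50 mm and 8.59 degrees, less where a joint would pass 70% of its speed; a pose out of reach is approached as far as the arm can. A call with a gripper value outside its range is refused whole. The fingers move at their own pace and stop on an object; "grip_force" is the grip in N (left out, the last holds). Time passes only in rows, so rows that repeat a pose let the fingers close. It gives the time, the measured TCP pose, the force, the opening and the grip force at its end, in the units of the state.
- manip.observe(): the state, without advancing time (a new reading comes with each control period).
- snapshot(name): name is "scene" or "side" or "wrist"; returns a dict with "img" (420x560x3 uint8, blue, green, red), "fx", "fy", "cx", "cy" (pixels), "R" (3x3) and "t" (3): a world point X has camera coordinates R X + t; the wrist camera has in their place "hand_eye" (4x4, takes a point from camera to tool coordinates, whose origin is the TCP and whose axes are the flange's). Camera axes: x right, y down, z forward; pixel columns grow to the right and rows downward; lengths in mm; the calibration is good to about 2 mm. A picture is of the moment at which its call begins: read the wrist's pose just before it. There is no depth.
- manip.job_done(): hands the job in; it is judged then, once.
Trained networks look in a picture, given as the dict that the camera call returned (one of the last four; its "shot" number tells which), for a name from the list of things; names that differ only in an ending like _2 or _b are one class to them, and where a whole thing is asked for, a point or a joint stands for the part that bears it (a point fixed in the world has none). Each returns a list of dicts, best first, with "conf" (0 to 1); they miss things now and then, are a little off and sometimes report something else, mostly with a low value. They report only what shows in the picture. A call takes as long as a camera call. They do not tell look-alikes from the thing itself.
- spotter.masks_of(picture, target): "region" (420x560 bool, what is visible of it) and "point" ([row, column] in pixels, amid what is visible of it).
The state is a dict: "time": time; "q": joint angles; "dq": joint speeds; "joint_torque": joint torques, N m; "eef_pos": TCP position; "tcp_rot": TCP orientation; "ft_force": force on the tool from outside, world axes, zero at the start; "wrist_torque": the same for the moment, N m; "width": finger opening in mm; "grasp_force": force on a finger pad.
Only numpy, scipy, OpenCV 4.12 (cv2) and the standard library are available. Lean on these libraries where they do the work, as an engineer would, in place of code of your own. Each camera call takes 0.05 s, during which the arm holds its last target. There are 200 camera calls.

## Working session

There is one attempt and no reset: what is moved stays moved. The work goes in short steps, Python scripts to look and compute and a tool call to move; the robot and the scene stay as the last step left them, time stands still between calls to the robot, and variables do not carry over. Pictures are saved under pics/ and viewed, at most 10 in all, crops included, and the job is handed in when it is done.

Besides the shell and the picture viewer there is one more tool, called as name(argument=value, ...) on one line, values as JSON. servo_tool: Moves the arm, as the interface text tells. Its arguments: {"type":"object","properties":{"targets":{"type":"array"},"grip_force":{"type":"number"}},"required":["targets"]}

```bash
mkdir -p pics
python3 - <<'E'
from rig import manip, snapshot, spotter
import cv2, numpy as np
s=manip.observe(); print({k:np.round(v,3) for k,v in s.items()}, manip.grasp_offset)
P={}
for n in ("scene","side"):
    p=snapshot(n); P[n]=p; cv2.imwrite(f"pics/{n}0.png",p["img"])
    print(n,p["fx"],p["fy"],p["cx"],p["cy"],np.round(p["R"],3).tolist(),np.round(p["t"],1))
    np.savez(f"{n}0.npz",**{k:p[k] for k in("img","fx","fy","cx","cy","R","t")})
    for t in ("scoop_grip","tool_rail","bin","tub_mid","paint_tin","glue_bottle","tape_measure","try_square","knob1_c"):
        for m in spotter.masks_of(p,t)[:12]:
            r,c=np.nonzero(m["region"]); print(t,round(m["conf"],2),np.round(m["point"]),len(r), (r.min(),r.max(),c.min(),c.max()) if len(r) else '')
E
```

```text
{'time': np.float64(0.0), 'q': array([-0.019,  0.424,  1.631, -0.   ,  1.089, -0.019]), 'dq': array([ 0.   , -0.001, -0.002, -0.001, -0.   , -0.001]), 'joint_torque': array([ 1.0000e-03, -5.5738e+01, -2.8174e+01,  0.0000e+00,  7.0000e-03,
        0.0000e+00]), 'eef_pos': array([6.24434e+02, 2.00000e-02, 2.30526e+02]), 'tcp_rot': array([-2.221e+00, -2.221e+00,  2.000e-03]), 'ft_force': array([-0.059,  0.465, -0.377]), 'wrist_torque': array([-0.005, -0.054, -0.029]), 'grasp_force': np.float64(0.0), 'width': np.float64(85.176)} 18.700000000000003
scene 471.5473558522893 471.5473558522893 281.65994805449964 201.27226218328707 [[-0.778, 0.629, -0.015], [0.535, 0.649, -0.541], [-0.33, -0.429, -0.841]] [ 427.5 -329.  1602.4]
scoop_grip 0.56 [ 94. 233.] 34 (np.int64(94), np.int64(136), np.int64(229), np.int64(266))
tool_rail 0.19 [274. 341.] 2717 (np.int64(247), np.int64(306), np.int64(310), np.int64(368))
bin 0.67 [208. 274.] 3945 (np.int64(173), np.int64(252), np.int64(233), np.int64(317))
tub_mid 0.71 [275. 341.] 2659 (np.int64(247), np.int64(305), np.int64(310), np.int64(368))
paint_tin 
[... 1128 characters left out ...]
4(159), np.int64(224), np.int64(125), np.int64(175))
paint_tin 0.75 [376. 403.] 9399 (np.int64(300), np.int64(419), np.int64(297), np.int64(512))
glue_bottle 0.76 [151. 167.] 892 (np.int64(121), np.int64(178), np.int64(155), np.int64(181))
tape_measure 0.67 [173. 273.] 398 (np.int64(164), np.int64(181), np.int64(263), np.int64(292))
try_square 0.96 [245. 390.] 1737 (np.int64(207), np.int64(287), np.int64(340), np.int64(424))
try_square 0.2 [174. 276.] 449 (np.int64(163), np.int64(182), np.int64(263), np.int64(293))
knob1_c 0.68 [209. 292.] 141 (np.int64(204), np.int64(216), np.int64(284), np.int64(296))
knob1_c 0.23 [151. 167.] 925 (np.int64(121), np.int64(178), np.int64(154), np.int64(180))
```

View pics/scene0.png

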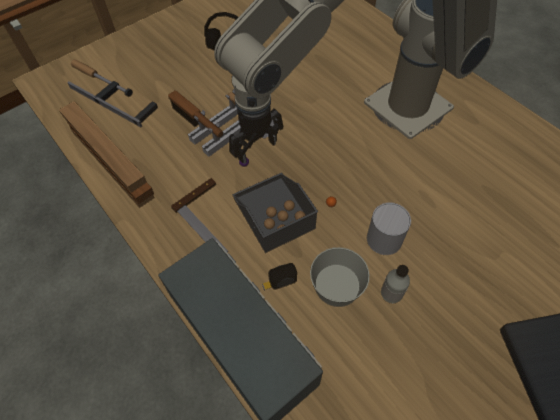

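View pics/side0.png

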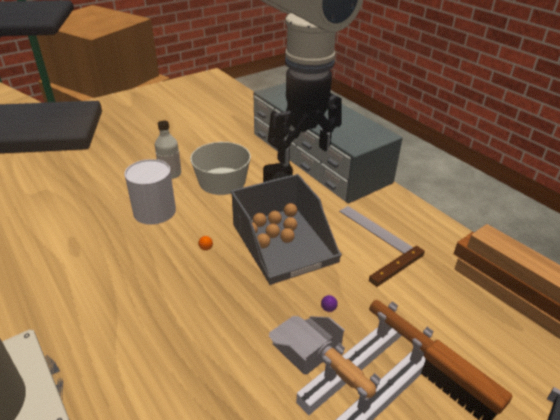

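Side view: the scoop is in its clips (bowl 305,340; handle 350,370) and the brush is at (435,350). The bin's low front faces the camera (300,270). The tub is at (221,167), the tin at (151,192) and the bottle at (167,155). Could be mistaken for knobs: the orange ball (206,242) and the purple ball (329,303). The brown knobs in the bin (260–292, 209–240) are the real ones.

```bash
cat > h.py <<'E'
import numpy as np, cv2
def load(n): return dict(np.load(n+".npz"))
def onz(p,rc,z):
    R,t=p["R"],p["t"]; d=R.T@np.array([(rc[1]-p["cx"])/p["fx"],(rc[0]-p["cy"])/p["fy"],1]); C=-R.T@t
    return C+d*(z-C[2])/d[2]
def proj(p,X):
    c=p["R"]@np.asarray(X,float)+p["t"]; return np.array([c[1]/c[2]*p["fy"]+p["cy"],c[0]/c[2]*p["fx"]+p["cx"]])
E
python3 - <<'E'
from h import *
s=load("side0");c=load("scene0")
a=cv2.resize(s["img"][165:290,220:345],(500,500),interpolation=3)[:, :]
b=cv2.resize(s["img"][295:420,260:520],None,fx=3,fy=3,interpolation=3)
cv2.imwrite("pics/b.png",b); 
d=cv2.resize(c["img"][170:255,225:325],None,fx=4,fy=4,interpolation=3)
m=np.zeros((500,800,3),np.uint8); m[:,:500]=a; d=cv2.resize(c["img"][170:255,225:325],(300,255),interpolation=3); m[:255,500:]=d
cv2.imwrite("pics/a.png",m)
print("cams",-s["R"].T@s["t"],-c["R"].T@c["t"])
for n,p,rc,z in [("tub",c,(276,340),40),("tub",s,(167,221),40),("tin",c,(229,388),60),("tin",s,(192,151),60),("bot",c,(284,395),60),("tape",c,(277,281),32),("sq handle",s,(266,397),8),("clip1",s,(350,345),80),("bowlmid",s,(335,300),60),("handle end",s,(390,372),80)]:
    print(n,np.round(onz(p,rc,z)))
E
```

```text
cams [ 134.98723826 -591.15579988  715.1824717 ] [1037.41483434  631.48210372 1176.32482902]
tub [620. 328.  40.]
tub [630. 330.  40.]
tin [434. 315.  60.]
tin [430. 302.  60.]
bot [535. 437.  60.]
tape [738. 231.  32.]
sq handle [ 764. -155.    8.]
clip1 [ 496. -283.   80.]
bowlmid [ 466. -209.   60.]
handle end [ 482. -357.   80.]
```

View pics/a.png

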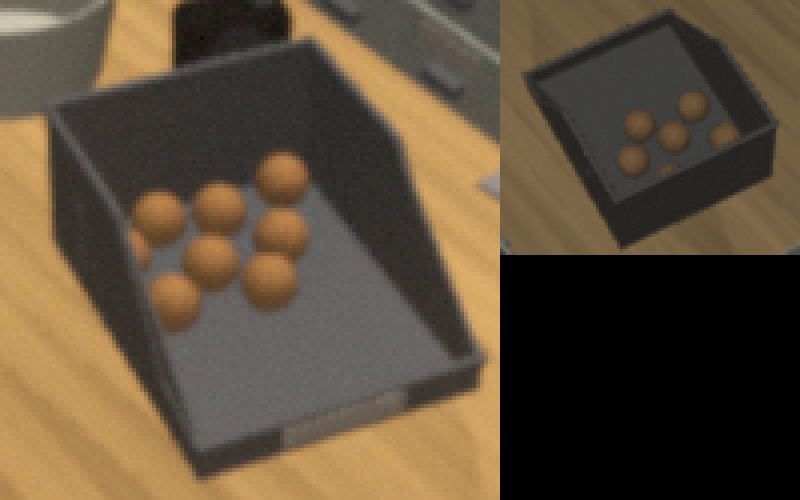

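View pics/b.png

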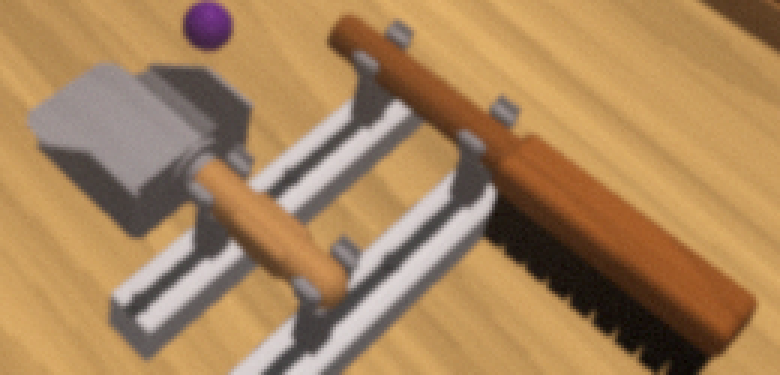

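Brown knobs: 8 in the back of the bin. The scoop's handle runs from (325,350) to (372,393) in side-image pixels, and its nose is near (283,327).

Run:
```python
from h import *
from scipy.optimize import least_squares
s=load("side0");c=load("scene0")
def fit(obs,x0):
    def res(v):
        th=v[2]; A=np.array([[np.cos(th),-np.sin(th)],[np.sin(th),np.cos(th)]])
        return np.concatenate([proj(p,[*(A@np.array(m[:2])+v[:2]),m[2]])-np.array(rc) for p,m,rc in obs])
    r=least_squares(res,x0,x_scale=[100,100,1],loss='soft_l1'); return r.x,np.round(r.fun.reshape(-1,2),1).tolist()
q=lambda x,y:(y/3+295-.3,x/3+260-.3)
obs=[(s,(35,0,95),q(218,170)),(s,(-35,0,95),q(325,270)),(s,(153,0,50),q(68,95)),(s,(35,-130,95),q(382,48)),(s,(-35,-130,95),q(487,125))]
x,r=fit(obs,[480,-310,1.57]); print("rail",x,r)
q=lambda x,y:(y/4+165-.4,x/4+220-.4); w=lambda x,y:(y/3+170-.3,(x-500)/3+225-.3)
B=[(s,(103,81,95),q(50,105)),(s,(103,-81,95),q(315,40)),(s,(-103,81,0),q(200,478)),(s,(-103,-81,0),q(480,388)),
(s,(0,-81,95),q(400,135)),(s,(103,81,0),q(57,245))]
x,r=fit(B,[650,0,1.2]); print("bin",x,r)
C=B+[(c,(103,81,95),w(775,125)),(c,(103,-81,95),w(615,203)),(c,(103,-81,0),w(622,247)),(c,(-103,-81,22),w(527,75)),(c,(-103,81,22),w(672,12))]
x,r=fit(C,[650,0,.5]); print("bin both",x,r)
x,r=fit(C,[650,0,2]); print("bin both",x,r)
# knobs in world
for X in [(158,217),(218,210),(282,178),(282,235),(210,262),(270,282),(172,302),(135,250)]: print(np.round(onz(s,q(*X),19)))
```

```text
rail [ 471.30810123 -318.68861117    1.66685913] [[1.8, 0.1], [0.2, -0.0], [-1.9, -2.0], [-0.8, 0.3], [0.0, 0.6]]
bin [620.81549715  44.15545444   1.37984941] [[-0.2, -0.4], [-0.4, -0.1], [0.5, 0.2], [0.2, 0.4], [0.5, 0.2], [-1.7, -0.3]]
bin both [620.98855758  46.26671598   7.66378945] [[-0.7, -0.8], [-0.9, -0.6], [-0.2, -0.3], [-0.5, -0.2], [0.0, -0.4], [-2.2, -0.8], [-0.6, -0.4], [-1.3, -0.9], [0.4, -1.5], [-0.9, -1.8], [-1.2, -1.6]]
bin both [620.9885578   46.26671637   1.38060415] [[-0.7, -0.8], [-0.9, -0.6], [-0.2, -0.3], [-0.5, -0.2], [0.0, -0.4], [-2.2, -0.8], [-0.6, -0.4], [-1.3, -0.9], [0.4, -1.5], [-0.9, -1.8], [-1.2, -1.6]]
[607. 124.  19.]
[639. 110.  19.]
[687. 113.  19.]
[656.  71.  19.]
[609.  75.  19.]
[626.  43.  19.]
[573.  59.  19.]
[581. 107.  19.]
```

servo_tool(targets=[1,-40,-20,0,-0.05,1,-80,-40,0,-0.1,1,-120,-60,0,-0.1,1,-160,-80,0,-0.1,1,-200,-100,0,-0.1,1,-240,-120,0,-0.1,1,-280,-140,0,-0.1,1,-318,-153,0,-0.1,1,-318,-153,0,-0.1,1,-318,-153,0,-0.1])

```text
time: 2.0
eef_pos: [471.6, -318.7, 231.3]
tcp_rot: [-2.11, -2.327, -0.0]
ft_force: [-0.6, 0.4, 0.1]
width: 85.7
grasp_force: 0.0
```

```bash
cat >> h.py <<'E'
from scipy.spatial.transform import Rotation as Ro
def wrist():
    from rig import manip,snapshot
    s=manip.observe(); p=snapshot("wrist"); H=np.array(p["hand_eye"])
    T=np.eye(4); T[:3,:3]=Ro.from_rotvec(s["tcp_rot"]).as_matrix(); T[:3,3]=s["eef_pos"]
    W=np.linalg.inv(T@H); p["R"]=W[:3,:3]; p["t"]=W[:3,3]; return p,s
def st():
    from rig import manip
    s=manip.observe(); R=Ro.from_rotvec(s["tcp_rot"]).as_matrix()
    print("t %.2f"%s["time"],"pos",np.round(s["eef_pos"],1),"hx %.3f"%np.arctan2(R[1,0],R[0,0]),"tilt z",np.round(R[:,2],3),"F",np.round(s["ft_force"],1),"M",np.round(s["wrist_torque"],2),"w %.1f g %.1f"%(s["width"],s["grasp_force"]))
E
python3 - <<'E'
from h import *
st(); p,s=wrist(); np.savez("w1.npz",**{k:p[k] for k in("img","fx","fy","cx","cy","R","t")})
cv2.imwrite("pics/w1.png",p["img"])
for X in [(471,-318,80),(460,-200,50)]: print(proj(p,X))
E
```

```text
t 2.00 pos [ 471.6 -318.7  231.3] hx 1.668 tilt z [ 0.  0. -1.] F [-0.6  0.4  0.1] M [ 0.01  0.04 -0.02] w 85.7 g 0.0
[204.43435803 284.15691426]
[ 84.31065556 284.67542926]
```

View pics/w1.png

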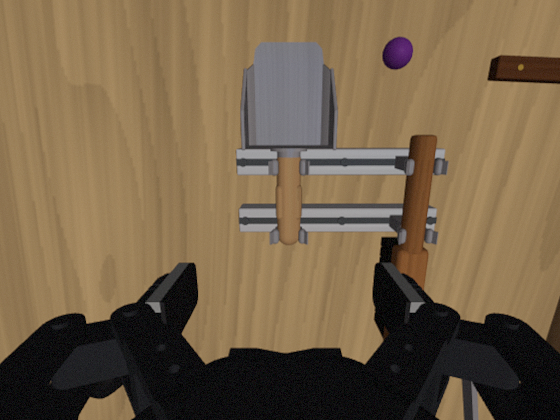

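The wrist view shows the scoop upright in the image: nose edge at (row 43, col 290), clips centred at (167,290) and (237,290), handle end at (243,289). The purple ball is at (52,398) and the brush at column 420.

Run:
```python
from h import *
p=load("w1")
a=onz(p,(167,289.5),95)[:2];b=onz(p,(237,289.5),95)[:2];n=onz(p,(43,290),50)[:2];e=onz(p,(243,289),80)[:2]
print(a,b,(a+b)/2,np.linalg.norm(a-b),n,np.linalg.norm(n-(a+b)/2),e,np.linalg.norm(n-e))
print([np.arctan2(*(u-v)[::-1]) for u,v in((a,b),(n,e),(n,(a+b)/2))])
```

```text
[ 472.24147249 -278.11553278] [ 479.29188756 -347.42317582] [ 475.76668002 -312.7693543 ] 69.66532664724775 [ 461.58110448 -162.13355296] 151.3022643543525 [ 480.18738305 -359.37680802] 198.11889175001485
[np.float64(1.6721739646255454), np.float64(1.664849643382227), np.float64(1.6646907624994352)]
```

servo_tool(targets=[1,4,4.5,45,0,1,4,4.5,90,0,1,4,4.5,130,0,1,4,4.5,155,0,1,4,4.5,170,0,1,4,4.5,170,0,0,4,4.5,170,0,0,4,4.5,170,0,0,4,4.5,170,0,0,4,4.5,170,0,0,4,4.5,170,0], grip_force=100)

```text
time: 3.15
eef_pos: [476.2, -314.1, 62.7]
tcp_rot: [2.107, 2.329, -0.0]
ft_force: [-3.4, 0.1, 8.5]
width: 24.5
grasp_force: 97.8
```

```bash
python3 -c "
from h import *
st()"
```

```text
t 3.15 pos [ 476.2 -314.1   62.7] hx 1.671 tilt z [ 0.001 -0.001 -1.   ] F [-3.4  0.1  8.5] M [-0.04  0.5  -0.09] w 24.5 g 97.8
```

servo_tool(targets=[0,0,0,-10,0,0,0,0,-25,0,0,0,0,-45,0,0,0,0,-75,0,0,0,0,-110,0,0,0,0,-110,0], grip_force=115)

```text
time: 3.75
eef_pos: [479.2, -315.6, 177.5]
tcp_rot: [2.101, 2.322, 0.002]
ft_force: [0.7, -0.1, -2.1]
width: 24.0
grasp_force: 116.0
```

Run:
```python
from h import *
from rig import snapshot
st()
p,s=wrist(); np.savez("w2.npz",**{k:p[k] for k in("img","fx","fy","cx","cy","R","t")})
q=snapshot("side")
m=np.zeros((420,800,3),np.uint8); m[:,:400]=p["img"][:,80:480]; m[:,400:]=q["img"][:,160:]
cv2.imwrite("pics/w2.png",m)
R=Ro.from_rotvec(s["tcp_rot"]).as_matrix()
for v in [(0,0,-18.7),(153,0,11.3)]: print(np.round(proj(p,s["eef_pos"]+R@np.array(v))), np.round(proj(q,s["eef_pos"]+R@np.array(v))))
```

```text
t 3.75 pos [ 479.2 -315.6  177.5] hx 1.671 tilt z [ 0.009 -0.006 -1.   ] F [ 0.7 -0.1 -2.1] M [-0.12 -0.04 -0.01] w 24.0 g 116.0
[287. 284.] [320. 360.]
[-68. 284.] [274. 284.]
```

View pics/w2.png

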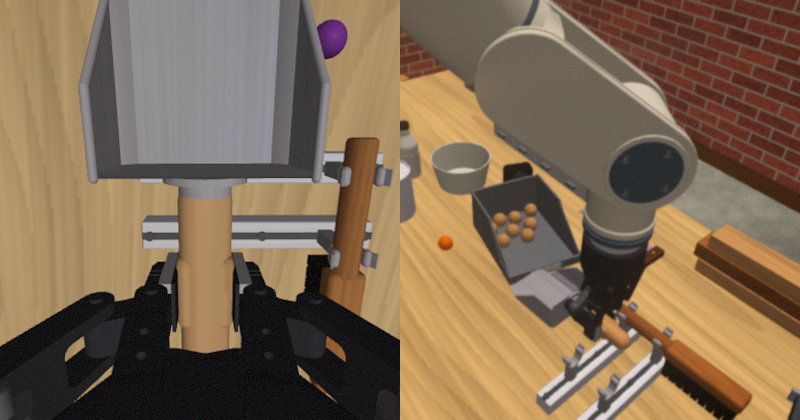

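The scoop is held level. I'll test whether it pivots nose-down in a light grip.

servo_tool(targets=[0,0,0,-30,0,0,0,0,-30,0,0,0,0,-30,0], grip_force=20)

```text
time: 4.15
eef_pos: [475.9, -313.4, 200.6]
tcp_rot: [-2.107, -2.329, 0.0]
ft_force: [-0.8, -0.7, -1.8]
width: 24.1
grasp_force: 115.9
```

Run:
```python
from h import *
st()
p,s=wrist(); a=load("w2")["img"].astype(int); 
print(np.abs(p["img"].astype(int)-a)[:180,150:420].mean())
g=lambda i:np.abs(np.diff(i[60:200,250:320].astype(float).mean(2).mean(1)))
print("edge rows",60+np.argsort(g(p["img"]))[-4:],60+np.argsort(g(a))[-4:])
```

```text
t 4.15 pos [ 475.9 -313.4  200.6] hx 1.671 tilt z [-0.  0. -1.] F [-0.8 -0.7 -1.8] M [-0.13 -0.02 -0.03] w 24.1 g 115.9
3.312846364883402
edge rows [179 162 178 163] [179 162 178 163]
```

Run:
```python
from h import *
w=load("w1");s=load("side0");c=load("scene0")
print("purple",onz(w,(52,398),16),onz(s,(303,329),16),"orange",onz(s,(242,206),16),onz(c,(201,331),16))
C=np.array([621,45.5]);th=1.38;u=np.array([np.cos(th),np.sin(th)]);v=np.array([-u[1],u[0]])
for n,X in [("a",(687,113)),("b",(656,71)),("c",(639,110)),("d",(607,124)),("e",(609,75)),("f",(626,43)),("g",(573,59)),("h",(581,107))]:
    d=np.array(X)-C; print(n,np.round([d@u,d@v]))
for x in (-60,-120,-183,-200,-250): print(x,C+u*x)
```

```text
purple [ 579.79155293 -150.17400667   16.        ] [ 577.83177828 -155.99935889   16.        ] orange [471.28926703 126.11329242  16.        ] [470.23961916 131.30219696  16.        ]
a [ 79. -52.]
b [ 32. -30.]
c [67. -5.]
d [74. 29.]
e [27. 17.]
f [-2. -5.]
g [ 4. 50.]
h [53. 51.]
-60 [609.62155012 -13.41121182]
-120 [598.24310024 -72.32242364]
-183 [ 586.29572787 -134.17919606]
-200 [ 583.07183374 -150.87070607]
-250 [ 573.58979218 -199.96338259]
```

The 20 N setting didn't relax the 116 N grip. I'll go low over the clear bench and try easing the jaw there.

servo_tool(targets=[0,45,0,0,0,0,90,0,0,0,0,135,0,20,0,0,170,0,60,0,0,185,0,105,0,0,185,0,145,0,0,185,0,172,0,0,185,0,180,0,0,185,0,180,0,0.27,185,0,180,0,0.27,185,0,180,0], grip_force=20)

```text
time: 5.3
eef_pos: [458.6, -129.9, 22.5]
tcp_rot: [2.107, 2.328, 0.002]
ft_force: [0.2, 1.6, -1.8]
width: 24.2
grasp_force: 115.6
```

Run:
```python
from h import *
st()
p,s=wrist()
g=lambda i:np.abs(np.diff(i[60:200,250:320].astype(float).mean(2).mean(1)))
print("edge rows",60+np.argsort(g(p["img"]))[-4:])
```

```text
t 5.30 pos [ 458.6 -129.9   22.5] hx 1.670 tilt z [ 0.002 -0.001 -1.   ] F [ 0.2  1.6 -1.8] M [-0.14 -0.   -0.05] w 24.2 g 115.6
edge rows [179 162 178 163]
```

servo_tool(targets=[0.29,0,0,0,0,0.29,0,0,0,0], grip_force=20)

```text
time: 5.55
eef_pos: [458.1, -129.7, 22.1]
tcp_rot: [2.107, 2.328, 0.001]
ft_force: [0.0, -0.6, -1.8]
width: 24.9
grasp_force: 61.4
```

Run:
```python
from h import *
st()
```

```text
t 5.55 pos [ 458.1 -129.7   22.1] hx 1.671 tilt z [ 0.001 -0.    -1.   ] F [ 0.  -0.6 -1.8] M [-0.12 -0.01  0.  ] w 24.9 g 61.4
```

servo_tool(targets=[0.3,0,0,0,0,0.3,0,0,0,0], grip_force=20)

```text
time: 5.75
eef_pos: [457.7, -129.5, 21.5]
tcp_rot: [2.108, 2.329, 0.0]
ft_force: [0.4, -0.2, -1.9]
width: 25.6
grasp_force: 18.9
```

```bash
cat >> h.py <<'E'
def edges():
    p,s=wrist(); g=np.abs(np.diff(p["img"][60:240,250:320].astype(float).mean(2).mean(1))); print("edge rows",60+np.argsort(g)[-4:]); return p,s
E
python3 - <<'E'
from h import *
st();edges()
E
```

```text
t 5.75 pos [ 457.7 -129.5   21.5] hx 1.671 tilt z [ 0. -0. -1.] F [ 0.4 -0.2 -1.9] M [-0.15 -0.   -0.02] w 25.6 g 18.9
edge rows [179 162 178 163]
```

servo_tool(targets=[0.303,0,0,0,0,0.303,0,0,0,0,0.303,0,0,0,0])

```text
time: 6.1
eef_pos: [457.6, -129.5, 21.3]
tcp_rot: [-2.108, -2.33, 0.0]
ft_force: [-0.7, -0.7, -1.2]
width: 25.9
grasp_force: 6.1
```

Run:
```python
from h import *
st();edges()
```

```text
t 6.10 pos [ 457.6 -129.5   21.3] hx 1.671 tilt z [-0.  0. -1.] F [-0.7 -0.7 -1.2] M [-0.04  0.05  0.  ] w 25.9 g 6.1
edge rows [176 165 166 175]
```

The grip force follows the jaw value, and at about 6 N the scoop pivots by gravity. I'll raise it with the nose on the bench to get about 18° nose-down, then clamp.

servo_tool(targets=[0.303,0,0,-6,0,0.303,0,0,-12,0,0.303,0,0,-18,0,0.303,0,0,-24,0,0.303,0,0,-30,0,0.303,0,0,-36,0,0.303,0,0,-36,0,0.25,0,0,-36,0,0.25,0,0,-36,0], grip_force=100)

```text
time: 7.05
eef_pos: [458.1, -129.8, 57.6]
tcp_rot: [2.107, 2.329, 0.001]
ft_force: [0.3, -3.2, 3.2]
width: 24.4
grasp_force: 98.5
```

Run:
```python
from h import *
from rig import snapshot
st();p,s=edges()
q=snapshot("side")
m=np.zeros((420,800,3),np.uint8); m[:,:400]=p["img"][:,80:480]; m[:,400:]=q["img"][:,130:530]
cv2.imwrite("pics/w3.png",m)
```

```text
t 7.05 pos [ 458.1 -129.8   57.6] hx 1.671 tilt z [ 0.001 -0.001 -1.   ] F [ 0.3 -3.2  3.2] M [-0.03  0.    0.02] w 24.4 g 98.5
edge rows [175 167 163 164]
```

View pics/w3.png

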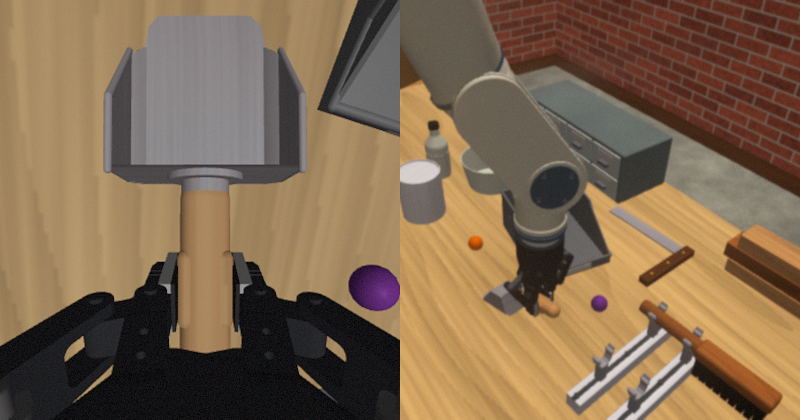

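The wrist view now shows the nose edge at (row 16, col 285), so the scoop is pitched nose-down. Next I'll measure the angle and plan the bin entry.

```bash
cat >> h.py <<'E'
def nose(a,s):  # a rad nose-down; grip assumed 18.7 behind TCP
    R=Ro.from_rotvec(s["tcp_rot"]).as_matrix(); d=153*np.cos(a)-30*np.sin(a); z=153*np.sin(a)+30*np.cos(a)
    return s["eef_pos"]+R@np.array([d,0,z-18.7])
BC=np.array([621,45.5]);BT=1.38
def plan(s,bx,by,z,head=BT):
    """bin-frame TCP target -> tool shift and yaw"""
    u=np.array([np.cos(BT),np.sin(BT)]);v=np.array([-u[1],u[0]]);T=np.array([*(BC+bx*u+by*v),z])
    R=Ro.from_rotvec(s["tcp_rot"]).as_matrix(); h=np.arctan2(R[1,0],R[0,0])
    print("target",np.round(T,1),"shift",np.round(R.T@(T-s["eef_pos"]),1),"yaw %.3f"%(h-head))
E
python3 - <<'E'
from h import *
p,s=wrist()
for d in (10,14,16,18,20): n=nose(np.radians(d),s); print(d,np.round(proj(p,n)),np.round(n))
plan(s,-161,28,160); plan(s,-161,28,62)
E
```

```text
10 [-17. 284.] [444.  15.  20.]
14 [  1. 284.] [444.  11.  10.]
16 [ 10. 284.] [444.   8.   5.]
18 [ 18. 284.] [445.   6.   0.]
20 [ 26. 284.] [445.   3.  -4.]
target [ 563.  -107.3  160. ] shift [  11.9  106.7 -102.4] yaw 0.291
target [ 563.  -107.3   62. ] shift [ 12.  106.6  -4.4] yaw 0.291
```

servo_tool(targets=[0,0,0,-30,0,0,0,0,-70,0,0,0,20,-102,0.05,0,4,50,-112,0.12,0,8,80,-112,0.2,0,12,107,-112,0.29,0,12,107,-112,0.29,0,12,107,-112,0.29], grip_force=115)

```text
time: 8.0
eef_pos: [561.9, -106.3, 168.1]
tcp_rot: [-2.419, -2.001, 0.003]
ft_force: [-0.2, -0.2, -2.2]
width: 24.1
grasp_force: 114.3
```

Run:
```python
from h import *
st();p,s=edges()
np.savez("w4.npz",**{k:p[k] for k in("img","fx","fy","cx","cy","R","t")})
cv2.imwrite("pics/w4.png",cv2.resize(p["img"],(800,600)))
for d in (16,18,20): n=nose(np.radians(d),s); print(d,np.round(proj(p,n)),np.round(n))
```

```text
t 8.00 pos [ 561.9 -106.3  168.1] hx 1.383 tilt z [-0.003  0.001 -1.   ] F [-0.2 -0.2 -2.2] M [-0.15  0.04  0.01] w 24.1 g 114.3
edge rows [174 167 163 164]
16 [ 10. 285.] [588.  30. 116.]
18 [ 18. 285.] [587.  28. 111.]
20 [ 26. 285.] [587.  25. 106.]
```

View pics/w4.png

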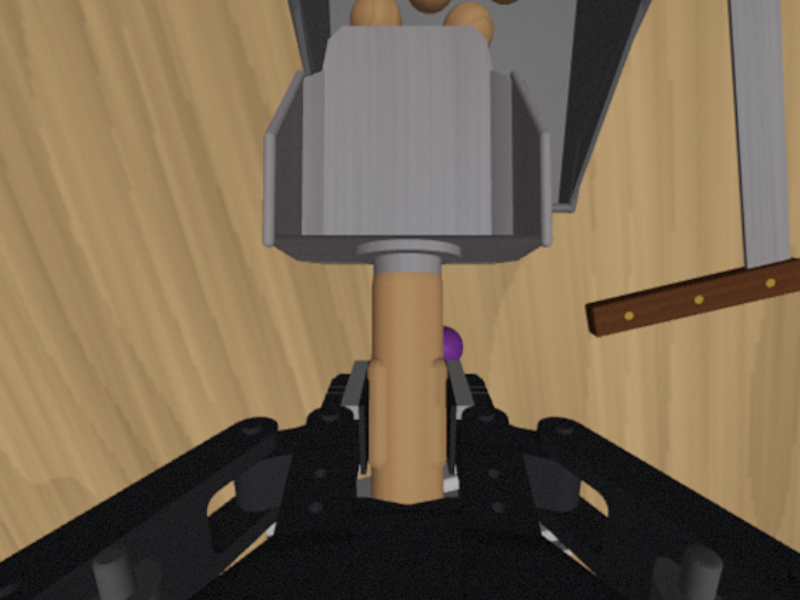

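The wrist view shows the bin's front-right corner at about (row 147, col 402), and two knobs just beyond the nose edge (row 19).

Run:
```python
from h import *
p=load("w4")
u=np.array([np.cos(BT),np.sin(BT)]);v=np.array([-u[1],u[0]])
X=lambda x,y,z:(*(BC+x*u+y*v),z)
for q in [(-103,-81,22),(-103,81,22),(-60,-81,30),(0,-81,95),(0,81,95),(-60,81,30)]: print(q,np.round(proj(p,X(*q)),1))
d=onz(p,(147,402.5),22)[:2]-BC; print(d@u,d@v)
# left edge line at top: outer col 204 row 0 ->
for z in(30,60,95):
    d=onz(p,(0,203),z)[:2]-BC; print(z,d@u,d@v)
    d=onz(p,(0,454),z)[:2]-BC; print(z,d@u,d@v)
```

```text
(-103, -81, 22) [148.4 400.8]
(-103, 81, 22) [148.  231.7]
(-60, -81, 30) [ 99.3 409.3]
(0, -81, 95) [-16.  462.2]
(0, 81, 95) [-16.  203.4]
(-60, 81, 30) [ 99.  227.9]
-101.73144081994971 -82.47772792552973
30 16.324446217804205 97.80575290681317
30 16.379431787489278 -108.99536159164553
60 4.798310428773885 90.44014024593407
60 4.847435604990752 -94.31999318122858
95 -8.648847991761498 81.84692547490855
95 -8.606559941257524 -77.19873003574219
```

servo_tool(targets=[0,0,1.5,40,0,0,0,1.5,75,0,0,0,1.5,95,0,0,0,1.5,102,0,0,0,1.5,106,0,0,0,1.5,108,0,0,0,1.5,108,0])

```text
time: 8.75
eef_pos: [564.8, -107.3, 62.2]
tcp_rot: [2.421, 2.0, 0.001]
ft_force: [0.1, 0.4, -1.6]
width: 24.1
grasp_force: 114.4
```

Run:
```python
from h import *
st()
```

```text
t 8.75 pos [ 564.8 -107.3   62.2] hx 1.381 tilt z [ 0.001 -0.    -1.   ] F [ 0.1  0.4 -1.6] M [-0.11  0.03  0.02] w 24.1 g 114.4
```

servo_tool(targets=[0,0,0,1.5,0,0,0,0,2.5,0,0,8,0,2.5,0,0,18,0,2.5,0,0,28,0,2.5,0,0,38,0,2.5,0,0,48,0,2.5,0])

```text
time: 9.45
eef_pos: [574.7, -60.1, 60.1]
tcp_rot: [2.421, 1.999, 0.003]
ft_force: [-0.4, -3.4, 5.9]
width: 23.9
grasp_force: 115.1
```

Run:
```python
from h import *
st();p,s=edges()
for d in (16,18,20): n=nose(np.radians(d),s); print(d,np.round(proj(p,n)),np.round(n))
cv2.imwrite("pics/w5.png",p["img"])
```

```text
t 9.45 pos [574.7 -60.1  60.1] hx 1.380 tilt z [ 0.003 -0.001 -1.   ] F [-0.4 -3.4  5.9] M [-0.06  0.07 -0.02] w 23.9 g 115.1
edge rows [175 167 163 164]
16 [ 10. 285.] [601.  76.   8.]
18 [ 18. 285.] [601.  74.   3.]
20 [ 26. 285.] [600.  71.  -2.]
```

servo_tool(targets=[0,10,0,0,0,0,20,0,0,0,0,30,0,0,0,0,40,0,0,0,0,50,0,0,0,0,58,0,0,0,0,64,0,0,0,0,67,0,0,0])

```text
time: 10.3
eef_pos: [587.1, 5.5, 60.0]
tcp_rot: [2.42, 2.0, 0.002]
ft_force: [-1.6, -6.0, 6.7]
width: 24.3
grasp_force: 115.1
```

Run:
```python
from h import *
from rig import snapshot
st();p,s=edges()
for d in (16,18): n=nose(np.radians(d),s); print(d,np.round(proj(p,n)),np.round(n))
q=snapshot("side"); c=snapshot("scene")
m=np.zeros((420,800,3),np.uint8); m[:,:400]=p["img"][:,80:480]; m[:210,400:]=cv2.resize(q["img"][160:290,190:440],(400,210)); m[210:,400:]=cv2.resize(c["img"][150:270,200:430],(400,210))
cv2.imwrite("pics/w6.png",m)
```

```text
t 10.30 pos [587.1   5.5  60. ] hx 1.381 tilt z [ 0.002 -0.001 -1.   ] F [-1.6 -6.   6.7] M [-0.26  0.04  0.04] w 24.3 g 115.1
edge rows [163 167 175 164]
16 [ 10. 285.] [613. 142.   8.]
18 [ 18. 285.] [613. 139.   3.]
```

View pics/w6.png

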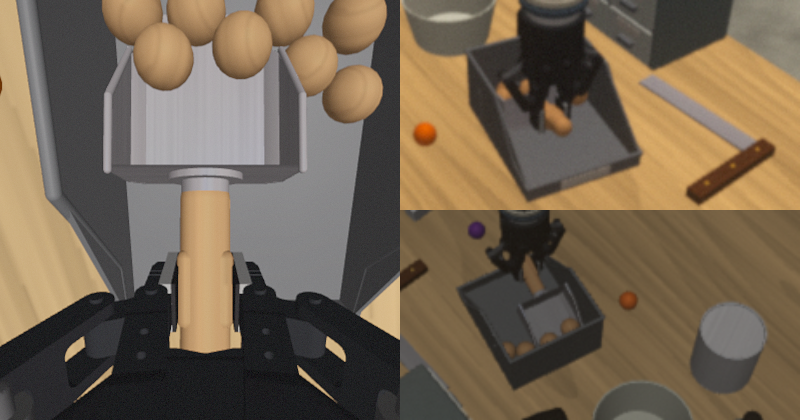

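The wrist view shows two knobs well inside the bowl, (165,55) and (242,45), and three more between the nose and the back wall. I'll press down about the nose so the scoop pivots flat.

servo_tool(targets=[0,-2,0,4,0,0,-3.5,0,9,0,0,-5,0,14,0,0,-6.5,0,19,0,0,-8,0,24,0,0,-9,0,29,0,0,-10,0,34,0,0,-10.5,0,38,0,0,-11,0,42,0,0,-11,0,43,0])

```text
time: 11.45
eef_pos: [584.4, -5.5, 16.7]
tcp_rot: [2.422, 2.0, 0.0]
ft_force: [-5.2, -5.4, 20.0]
width: 24.0
grasp_force: 116.0
```

Run:
```python
from h import *
st();p,s=edges()
cv2.imwrite("pics/w7.png",p["img"])
```

```text
t 11.45 pos [584.4  -5.5  16.7] hx 1.380 tilt z [ 0.001 -0.    -1.   ] F [-5.2 -5.4 20. ] M [0.19 0.67 0.08] w 24.0 g 116.0
edge rows [173 160 159 174]
```

View pics/w7.png

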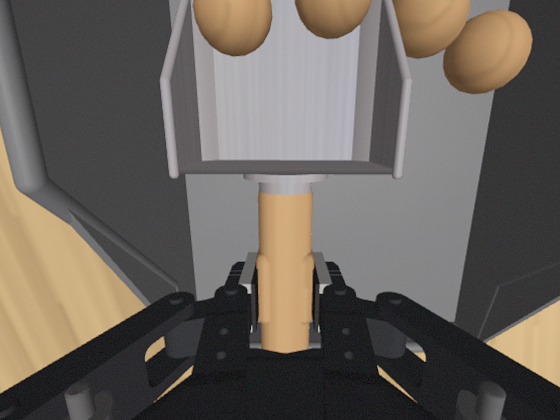

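servo_tool(targets=[0,-1,0,-5,0,0,-1,0,-12,0,0,-1,0,-20,0,0,-1,0,-25,0,0,-1.5,0,-27,0,0,-3,0,-27,0,0,-5.5,0,-27,0,0,-9,0,-27,0,0,-13.5,0,-27,0,0,-19,0,-27,0,0,-25,0,-27,0,0,-31,0,-27,0])

```text
time: 12.7
eef_pos: [578.0, -36.1, 42.8]
tcp_rot: [-2.422, -2.0, 0.0]
ft_force: [0.4, -0.6, -2.6]
width: 24.0
grasp_force: 113.1
```

servo_tool(targets=[0,-7,0,0,0,0,-14,0,0,0,0,-21,0,0,0,0,-28,0,0,0,0,-35,0,0,0,0,-42,0,0,0,0,-49,0,0,0,0,-55,0,0,0,0,-61,0,0,0,0,-66,0,0,0,0,-70,0,0,0,0,-72,0,0,0])

```text
time: 13.9
eef_pos: [564.5, -106.5, 42.8]
tcp_rot: [2.422, 2.0, 0.0]
ft_force: [0.5, -0.2, -3.4]
width: 24.6
grasp_force: 113.2
```

Run:
```python
from h import *
from rig import snapshot, spotter
st();p,s=edges(); plan(s,-161,28,40)
cv2.imwrite("pics/w8.png",p["img"])
for n,q in (("w",p),("s",snapshot("side")),("c",snapshot("scene"))):
    cv2.imwrite(f"pics/k8{n}.png",q["img"])
    for m in spotter.masks_of(q,"knob1_c"): print(n,round(m["conf"],2),np.round(m["point"]),m["region"].sum())
```

```text
t 13.90 pos [ 564.5 -106.5   42.8] hx 1.381 tilt z [ 0. -0. -1.] F [ 0.5 -0.2 -3.4] M [-0.19  0.08  0.02] w 24.6 g 113.2
edge rows [173 161 160 172]
target [ 563.  -107.3   40. ] shift [-1.  -1.3  2.8] yaw 0.001
w 0.42 [123. 284.] 44070
c 0.43 [286. 395.] 848
```

servo_tool(targets=[0,0,0,4,0,0,0,0,8,0,0,0,0,11,0,0,0,0,14,0,0,0,0,17,0,0,0,0,20,0,0,0,0,22,0,0,0,0,22,0])

```text
time: 15.0
eef_pos: [566.1, -109.0, 23.2]
tcp_rot: [2.418, 1.998, 0.001]
ft_force: [-6.9, -15.9, 22.3]
width: 23.8
grasp_force: 122.4
```

Run:
```python
from h import *
st();p,s=edges()
cv2.imwrite("pics/w9.png",p["img"])
hsv=cv2.cvtColor(p["img"],cv2.COLOR_BGR2HSV); m=((hsv[...,0]<22)&(hsv[...,1]>90)&(hsv[...,2]>50))[:165,175:400]
print(m.sum()); n,_,S,C=cv2.connectedComponentsWithStats(m.astype(np.uint8)); print(S[1:][S[1:,4]>80],)
```

```text
t 15.00 pos [ 566.1 -109.    23.2] hx 1.381 tilt z [ 0.004 -0.003 -1.   ] F [ -6.9 -15.9  22.3] M [-1.56  0.92  0.15] w 23.8 g 122.4
edge rows [192 190 147 189]
2690
[[   0    0   86   34 2064]
 [ 133    0   61   15  626]]
```

servo_tool(targets=[0,0,0,-5,0,0,0,0,-15,0,0,0,0,-30,0,0,0,0,-50,0,0,0,0,-70,0,0,0,0,-85,0,0,0,0,-95,0,0,0,0,-100,0,0,0,0,-100,0])

```text
time: 15.95
eef_pos: [564.7, -106.1, 121.3]
tcp_rot: [2.422, 2.0, 0.001]
ft_force: [-0.4, 0.4, -3.2]
width: 24.0
grasp_force: 118.6
```

```bash
cat >> h.py <<'E'
def blobs(img,r0,r1,c0,c1,mn=25):
    hsv=cv2.cvtColor(img,cv2.COLOR_BGR2HSV); m=((hsv[...,0]<20)&(hsv[...,1]>95)&(hsv[...,2]>50)).astype(np.uint8)[r0:r1,c0:c1]
    n,_,S,C=cv2.connectedComponentsWithStats(m); return [(int(S[i,4]),*np.round(C[i]+[c0,r0]).astype(int).tolist(),*S[i,2:4].tolist()) for i in range(1,n) if S[i,4]>=mn]
E
python3 - <<'E'
from h import *
from rig import manip,snapshot
st();F=[];M=[]
for i in range(8):
    c=snapshot(("scene","side")[i%2]); s=manip.observe(); F.append(s["ft_force"][2]); M.append(s["wrist_torque"]); 
    if i<2: cv2.imwrite(f"pics/l{i}.png",c["img"]); print(blobs(c["img"],*((150,260,220,330) if i==0 else (170,290,225,345))), [np.round(proj(c,(597+3*k,40+15*k,126))) for k in (0,1)])
print("F",np.mean(F),np.std(F),"M",np.mean(M,0),np.std(M,0))
p,s=edges(); cv2.imwrite("pics/l2.png",p["img"]); print(blobs(p["img"],0,200,170,400,80))
E
```

```text
t 15.95 pos [ 564.7 -106.1  121.3] hx 1.381 tilt z [ 0.001 -0.    -1.   ] F [-0.4  0.4 -3.2] M [-0.17  0.08  0.01] w 24.0 g 118.6
[(6587, 275, 205, 110, 110), (254, 275, 172, 23, 18), (99, 268, 228, 18, 10)] [array([182., 277.]), array([186., 279.])]
[(272, 254, 177, 21, 17), (472, 278, 199, 29, 27), (3822, 275, 263, 120, 97), (25, 334, 218, 5, 7), (435, 316, 249, 21, 35)] [array([201., 278.]), array([197., 275.])]
F -2.497615988468815 0.3707668617932362 M [-0.21652253  0.0541662   0.00909986] [0.01923299 0.02119126 0.02777111]
edge rows [187 152 186 153]
[(2202, 220, 14, 86, 36), (801, 337, 7, 66, 18), (1038, 359, 193, 88, 14), (953, 209, 194, 87, 12)]
```

Run:
```python
from h import *
w=cv2.imread("pics/l2.png");a=cv2.imread("pics/l0.png");b=cv2.imread("pics/l1.png")
m=np.zeros((600,800,3),np.uint8)
m[:300,:]=cv2.resize(w[0:210,0:560],(800,300)); m[300:,:400]=cv2.resize(a[140:260,210:370],(400,300)); m[300:,400:]=cv2.resize(b[160:280,210:370],(400,300))
cv2.imwrite("pics/last.png",m)
```

```text
(no output)
```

View pics/last.png

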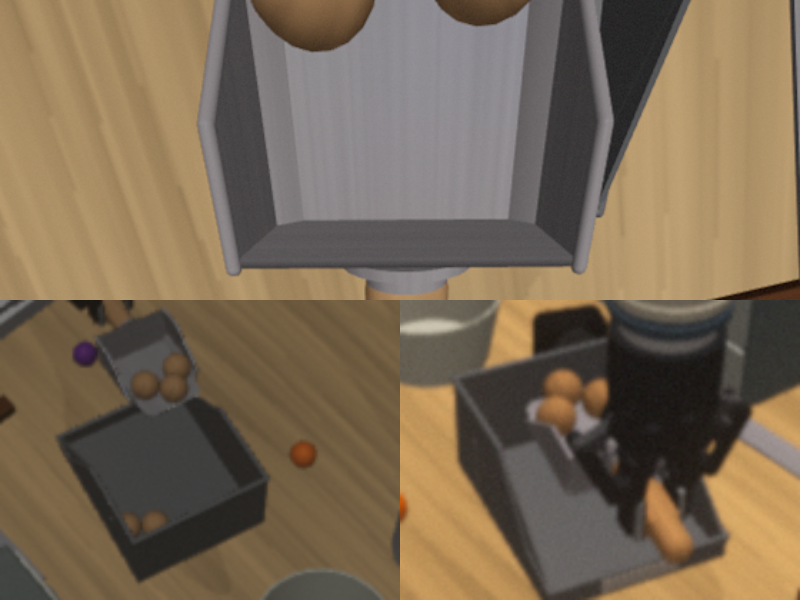

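Three knobs sit in the bowl (scene crop at (145,385), (173,385), (177,365)), and the scoop is pitched slightly nose-up. Next I'll locate the tub precisely and measure the scoop's pitch.

Run:
```python
from h import *
from rig import manip
from scipy.optimize import least_squares
s0=load("side0");c0=load("scene0")
t=np.linspace(0,2*np.pi,180)
def bb(p,x,y):
    P=np.array([proj(p,(x+r*np.cos(a),y+r*np.sin(a),z)) for r,z in((75,75),(60,0)) for a in t]); return np.r_[P.min(0),P.max(0)]
B={"c":np.array([247,310,305.5,368.5]),"s":np.array([142,191,195.5,250.5])}
for k in (("c",),("s",),("c","s")):
    f=lambda v:np.concatenate([bb(c0 if i=="c" else s0,*v)-B[i] for i in k])
    r=least_squares(f,[625,330],x_scale=100); print(k,np.round(r.x,1),np.round(r.fun,1))
s=manip.observe(); R=Ro.from_rotvec(s["tcp_rot"]).as_matrix()
for T in [(623,330)]:
    u=R[:,0]; X=np.array([*(np.array(T)-125*u[:2]),166]); print(X,R.T@(X-s["eef_pos"]))
```

```text
('c',) [628.1 329.7] [-0.7 -0.6  0.6  0.6]
('s',) [626.7 322.2] [-0.4 -0.7  0.2  0.7]
('c', 's') [628.3 327.6] [-1.3 -1.2  0.  -0.1 -1.4 -1.2 -1.1  0. ]
[599.38846628 207.25027302 166.        ] [314.3616651  -24.79831265 -45.57865656]
```

servo_tool(targets=[0,3,0,-10,0,0,9,0,-20,0,0,18,-1,-30,0,0,30,-2,-38,0,0,45,-3,-43,0,0,63,-4,-45,0,0,83,-5,-45,0,0,105,-7,-45,0,0,127,-8,-45,0,0,149,-10,-45,0,0,171,-11,-45,0,0,193,-12,-45,0])

```text
time: 17.6
eef_pos: [588.9, 87.8, 166.0]
tcp_rot: [-2.421, -2.002, 0.0]
ft_force: [1.3, 0.4, -2.0]
width: 24.1
grasp_force: 118.6
```

servo_tool(targets=[0,22,-1,0,0,0,43,-2,0,0,0,62,-3,0,0,0,79,-5,0,0,0,93,-6,0,0,0,104,-7,0,0,0,112,-7.5,0,0,0,117,-7.5,0,0,0,120,-7.5,0,0,0,120,-7.5,0,0])

```text
time: 18.6
eef_pos: [604.6, 204.8, 165.8]
tcp_rot: [2.422, 2.0, -0.0]
ft_force: [-0.2, 0.4, -2.5]
width: 24.3
grasp_force: 118.6
```

```bash
cat >> h.py <<'E'
def load_est(n=6):
    from rig import manip,snapshot
    F=[];M=[]
    for i in range(n): c=snapshot("scene"); s=manip.observe(); F.append(s["ft_force"][2]); R=Ro.from_rotvec(s["tcp_rot"]).as_matrix(); M.append(R.T@s["wrist_torque"])
    print("F %.2f M"%np.mean(F),np.round(np.mean(M,0),3)); return c
E
python3 - <<'E'
from h import *
st(); c=load_est(); cv2.imwrite("pics/d0.png",c["img"]); p,s=edges(); cv2.imwrite("pics/d1.png",p["img"])
print(blobs(p["img"],0,60,170,400,80)); r=proj(c,nose(-.17,s)); print(r, blobs(c["img"],int(r[0])-45,int(r[0])+30,int(r[1])-45,int(r[1])+30))
E
```

```text
t 18.60 pos [604.6 204.8 165.8] hx 1.381 tilt z [-0. -0. -1.] F [-0.2  0.4 -2.5] M [-0.19  0.03 -0.08] w 24.3 g 118.6
F -2.25 M [-0.007 -0.202 -0.023]
edge rows [152 187 186 153]
[(2554, 219, 16, 88, 40), (1059, 337, 8, 71, 22)]
[263.95043515 349.51762848] [(133, 322, 221, 26, 13), (949, 366, 251, 33, 75), (556, 309, 261, 16, 62), (367, 345, 252, 27, 24)]
```

servo_tool(targets=[0.3,0,0,0,0,0.301,0,0,0,0,0.302,0,0,0,0,0.302,0,0,0,0,0.303,0,0,0,0,0.28,0,0,0,0,0.28,0,0,0,0])

```text
time: 19.65
eef_pos: [604.5, 205.0, 165.9]
tcp_rot: [-2.422, -2.001, -0.0]
ft_force: [0.2, -0.0, -1.2]
width: 25.2
grasp_force: 57.4
```

```bash
cat >> h.py <<'E'
def pitch(p,s,lo=-20,hi=80):
    # pitch from back-wall top rim edge (48.? ahead, 15 above grip axis) & inner floor edge: match strongest edge rows
    R=Ro.from_rotvec(s["tcp_rot"]).as_matrix(); g=np.abs(np.diff(p["img"][:240,265:305].astype(float).mean(2).mean(1)))
    def P(a,x,z):
        a=np.radians(a); return proj(p,s["eef_pos"]+R@np.array([x*np.cos(a)+z*np.sin(a),0,-18.7+x*np.sin(a)-z*np.cos(a)]))[0]
    return lambda a:(P(a,53,15),P(a,54,-29),P(a,153,-30)), g
E
python3 - <<'E'
from h import *
st(); p,s=edges(); f,g=pitch(p,s); print([(a,np.round(f(a)).tolist()) for a in (-12,-8,0,8,18,30,45,60)]); print(np.argsort(g)[-8:])
c=load_est(); cv2.imwrite("pics/e0.png",p["img"])
print(blobs(p["img"],0,150,170,400,80))
E
```

```text
t 19.65 pos [604.5 205.  165.9] hx 1.381 tilt z [ 0.  0. -1.] F [ 0.2 -0.  -1.2] M [ 0.12  0.01 -0.02] w 25.2 g 57.4
edge rows [175 172 112 173]
[(-12, [196.0, 157.0, -146.0]), (-8, [189.0, 159.0, -117.0]), (0, [179.0, 165.0, -68.0]), (8, [172.0, 172.0, -26.0]), (18, [168.0, 183.0, 18.0]), (30, [169.0, 197.0, 63.0]), (45, [177.0, 217.0, 112.0]), (60, [190.0, 239.0, 156.0])]
[101 172 173   1 102  33   0  34]
F -1.46 M [-0.003  0.084 -0.009]
[(3071, 183, 96, 45, 150), (1013, 301, 15, 36, 35), (2634, 386, 89, 44, 150), (1130, 245, 33, 35, 42), (187, 289, 108, 28, 9)]
```

servo_tool(targets=[0.27,0,0,0,0,0.27,0,0,-10,0,0.27,0,0,-25,0,0.27,0,0,-45,0,0.27,0,0,-60,0,0.27,0,0,-60,0])

```text
time: 20.6
eef_pos: [606.2, 205.4, 229.4]
tcp_rot: [2.42, 1.999, 0.008]
ft_force: [-0.0, 0.4, -1.7]
width: 24.9
grasp_force: 80.7
```

Run:
```python
from h import *
from rig import snapshot,spotter
st(); p,s=edges(); f,g=pitch(p,s); print(np.argsort(g)[-8:],np.round(np.sort(g)[-8:]))
print("wrist",blobs(p["img"],0,200,200,380,80))
c=load_est(); q=snapshot("side")
print("scene",blobs(c["img"],235,310,300,375,20)); print("side",blobs(q["img"],130,200,185,255,20))
for n,i in(("c",c),("s",q)):
    for t in("tub_mid","knob1_c"):
        for m in spotter.masks_of(i,t):
            r,k=np.nonzero(m["region"]); print(n,t,round(m["conf"],2),np.round(m["point"]),len(r),(r.min(),r.max(),k.min(),k.max()))
cv2.imwrite("pics/f0.png",c["img"]);cv2.imwrite("pics/f1.png",p["img"]);cv2.imwrite("pics/f2.png",q["img"])
```

```text
t 20.60 pos [606.2 205.4 229.4] hx 1.381 tilt z [ 0.006  0.002 -1.   ] F [-0.   0.4 -1.7] M [-0.06 -0.01 -0.02] w 24.9 g 80.7
edge rows [228 172 173 112]
[173 109  30 112  29  82  28  27] [12. 13. 14. 18. 21. 22. 27. 30.]
wrist [(520, 207, 17, 26, 61), (3166, 367, 65, 42, 136), (723, 305, 50, 28, 33), (663, 273, 67, 28, 31), (966, 205, 134, 23, 137), (432, 371, 188, 22, 28), (123, 284, 197, 34, 5)]
F -2.35 M [ 0.019 -0.08   0.011]
scene [(2226, 335, 275, 75, 75), (91, 330, 267, 11, 11), (93, 344, 285, 11, 11), (76, 336, 295, 11, 9)]
side [(1185, 197, 168, 48, 70), (409, 250, 160, 12, 57), (160, 223, 167, 22, 12)]
c tub_mid 0.89 [273. 342.] 2200 (np.int64(249), np.int64(306), np.int64(310), np.int64(368))
c tub_mid 0.57 [264. 331.] 79 (np.int64(263), np.int64(272), np.int64(325), np.int64(334))
c knob1_c 0.65 [120. 216.] 2569 (np.int64(90), np.int64(155), np.int64(168), np.int64(262))
s tub_mid 0.66 [169. 222.] 2039 (np.int64(145), np.int64(195), np.int64(191), np.int64(249))
s tub_mid 0.56 [205. 292.] 107 (np.int64(203), np.int64(214), np.int64(286), np.int64(297))
```

Scene image: three knob-sized blobs (11×11 px) inside the tub at (330,267), (344,285) and (336,295), and the tub still in place. Next I'll carry the empty scoop to the clear bench and press it flat.

servo_tool(targets=[0.25,0,0,-15,0,0.25,-20,-6,-15,0,0.25,-55,-17,-15,0,0.25,-95,-30,-15,0,0.25,-135,-43,-15,0,0.25,-175,-56,-15,0,0.25,-215,-68,-15,0,0.25,-255,-81,-15,0,0.25,-285,-91,-15,0,0.25,-304,-97,-10,0,0.25,-304,-97,20,0,0.25,-304,-97,60,0], grip_force=100)

```text
time: 22.4
eef_pos: [454.3, -76.6, 168.1]
tcp_rot: [2.419, 1.995, 0.008]
ft_force: [0.8, -0.0, -3.4]
width: 24.3
grasp_force: 98.5
```

servo_tool(targets=[0.25,0,0,30,0,0.25,0,0,42,0,0.25,0,0,50,0,0.25,0,0,54,0,0.25,0,0,54,0])

```text
time: 22.9
eef_pos: [452.9, -76.0, 113.7]
tcp_rot: [2.42, 2.001, 0.001]
ft_force: [-3.9, -1.9, 10.0]
width: 24.1
grasp_force: 100.0
```

Run:
```python
from h import *
st(); p,s=edges(); f,g=pitch(p,s); print(np.argsort(g)[-8:],np.round(np.sort(g)[-8:]))
for a in(40,45,50): n=nose(np.radians(a),s); print(a,np.round(n),np.round(proj(p,n)))
load_est()
```

```text
t 22.90 pos [452.9 -76.  113.7] hx 1.382 tilt z [ 0.002 -0.001 -1.   ] F [-3.9 -1.9 10. ] M [0.34 0.94 0.3 ] w 24.1 g 100.0
edge rows [175 173 174 172]
[175 178 111 177 173 110 174 172] [ 4.  5.  5.  6.  6.  7. 12. 16.]
40 [472.  20.  11.] [ 97. 285.]
45 [469.   9.   3.] [112. 285.]
50 [467.  -2.  -4.] [128. 285.]
F 7.93 M [ 0.856  0.053 -0.274]
```

servo_tool(targets=[0.29,0,0,0,0,0.29,-6,0,4,0,0.29,-11,0,8,0,0.29,-16,0,13,0,0.29,-21,0,17,0,0.29,-26,0,22,0,0.29,-30.5,0,27,0,0.29,-35,0,32,0,0.29,-39,0,37,0,0.29,-43,0,43,0,0.29,-46.5,0,49,0])

```text
time: 24.35
eef_pos: [444.9, -121.9, 64.7]
tcp_rot: [2.419, 1.999, 0.003]
ft_force: [-2.0, -3.9, 4.4]
width: 25.2
grasp_force: 61.1
```

servo_tool(targets=[0.29,-3.5,0,6,0,0.29,-6.5,0,11,0,0.29,-9.5,0,17,0,0.29,-12,0,24,0,0.29,-14.5,0,31,0,0.29,-16.5,0,37,0,0.29,-18.5,0,44,0,0.29,-19.5,0,49,0,0.29,-19.5,0,50,0])

```text
time: 25.25
eef_pos: [439.5, -140.5, 12.5]
tcp_rot: [2.422, 2.001, -0.0]
ft_force: [-3.0, -6.6, 14.9]
width: 25.4
grasp_force: 61.8
```

Run:
```python
from h import *
st(); p,s=edges(); f,g=pitch(p,s); print(np.argsort(g)[-8:],np.round(np.sort(g)[-8:])); print(f(0))
```

```text
t 25.25 pos [ 439.5 -140.5   12.5] hx 1.381 tilt z [-0. -0. -1.] F [-3.  -6.6 14.9] M [-0.23  0.16 -0.1 ] w 25.4 g 61.8
edge rows [171 156 155 170]
[167 166 168 154 156 171 155 170] [ 3.  4.  4. 17. 18. 25. 37. 49.]
(np.float64(178.8441919968502), np.float64(164.9509183632389), np.float64(-67.7002688197588))
```

servo_tool(targets=[0.3,0,0,-1,0,0.32,0,0,-1,0,0.5,0,0,-1,0,0.8,0,0,-1,0,1,0,0,-1,0,1,0,0,-1,0,1,0,0,-10,0,1,0,0,-40,0,1,0,0,-85,0,1,0,0,-130,0,1,0,0,-170,0,1,0,0,-170,0])

```text
time: 26.5
eef_pos: [442.5, -141.2, 188.4]
tcp_rot: [2.415, 1.995, 0.009]
ft_force: [-0.4, -0.4, -0.7]
width: 85.5
grasp_force: 0.0
```

Run:
```python
from h import *
from rig import snapshot,spotter
st(); p,s=wrist(); 
for t in ("scoop_grip",):
    for m in spotter.masks_of(p,t):
        r,k=np.nonzero(m["region"]); print(t,round(m["conf"],2),np.round(m["point"]),len(r),(r.min(),r.max(),k.min(),k.max()))
n=np.array([469,10,0]);e=np.array([430.6,-187,30]); print("expect nose,end",proj(p,n),proj(p,e))
print("ball-coloured in bowl",blobs(p["img"],0,170,150,420,60))
c=snapshot("scene");q=snapshot("side")
for k,i in(("scene",c),("side",q)):
    for t in("tub_mid","scoop_grip","paint_tin","glue_bottle","tape_measure","bin"):
        for m in spotter.masks_of(i,t)[:2]:
            r,kk=np.nonzero(m["region"]); print(k,t,round(m["conf"],2),np.round(m["point"]),len(r),(r.min(),r.max(),kk.min(),kk.max()))
# knob counts: wooden blobs strongly darker than bench, small round
for k,i in(("scene",c),("side",q)):
    o=load(k+"0")["img"].astype(int); d=np.abs(i["img"].astype(int)-o).max(2); m=cv2.morphologyEx((d>30).astype(np.uint8),cv2.MORPH_OPEN,np.ones((3,3),np.uint8))
    N,_,S,C=cv2.connectedComponentsWithStats(m); print(k,[(int(S[j,4]),*np.round(C[j]).astype(int).tolist(),*S[j,2:4].tolist()) for j in range(1,N) if S[j,4]>25])
print("bin side",blobs(q["img"],185,260,240,310,20),"bin scene",blobs(c["img"],180,245,240,312,20),"tub",blobs(c["img"],250,305,315,362,40))
```

```text
t 26.50 pos [ 442.5 -141.2  188.4] hx 1.381 tilt z [ 0.01  -0.003 -1.   ] F [-0.4 -0.4 -0.7] M [ 0.03  0.01 -0.  ] w 85.5 g 0.0
scoop_grip 0.73 [115. 280.] 11397 (np.int64(43), np.int64(242), np.int64(231), np.int64(327))
expect nose,end [ 48.32254438 280.61906323] [245.49615658 280.79502391]
ball-coloured in bowl [(29557, 264, 89, 270, 170)]
scene tub_mid 0.6 [272. 340.] 2432 (np.int64(248), np.int64(306), np.int64(310), np.int64(368))
scene scoop_grip 0.68 [161. 296.] 1163 (np.int64(128), np.int64(182), np.int64(273), np.int64(313))
scene paint_tin 0.9 [228. 388.] 1721 (np.int64(203), np.int64(254), np.int64(367), np.int64(410))
scene glue_bottle 0.81 [286. 395.] 781 (np.int64(265), np.int64(303), np.int64(381), np.int64(409))
scene tape_measure 0.96 [278. 282.] 616 (np.int64(263), np.int64(288), np.int64(263), np.int64(296))
scene bin 0.73 [211. 276.] 4008 (np.int64(174), np.int64(251), np.int64(233), np.int64(316))
side tub_mid 0.88 [168. 216.] 1786 (np.int64(142), np.int64(195), np.int64(191), np.int64(235))
side tub_mid 0.32 [244. 389.] 1607 (np.int64(207), np.int64(286), np.in
[... 1549 characters left out ...]
40, 43, 21, 11), (100, 309, 44, 15, 12), (187, 179, 47, 25, 12), (34, 331, 44, 6, 7), (160, 217, 48, 22, 11), (84, 301, 49, 15, 10), (357, 199, 57, 37, 18), (157, 181, 66, 24, 11), (155, 325, 67, 19, 16), (53, 317, 76, 11, 6), (173, 223, 168, 23, 12), (1804, 277, 225, 75, 56), (1207, 227, 239, 33, 60), (1782, 245, 297, 56, 45), (2987, 305, 340, 90, 59), (799, 350, 374, 46, 48)]
bin side [(130, 293, 214, 13, 15), (168, 245, 253, 15, 17)] bin scene [(121, 247, 183, 22, 10), (149, 307, 187, 13, 21), (363, 246, 233, 20, 35), (100, 268, 228, 18, 10), (210, 302, 240, 28, 14)] tub [(92, 330, 267, 11, 11), (95, 344, 285, 11, 11), (77, 318, 300, 13, 14), (77, 336, 295, 11, 9), (64, 357, 301, 12, 10)]
```

Run:
```python
from h import *
from rig import manip
p,s=wrist(); h=cv2.cvtColor(p["img"],cv2.COLOR_BGR2HSV)[50:140,250:312]; sat=h[...,1]
frac=((h[...,0]<22)&(sat>95)).mean(); print("brown fraction in bowl",frac)
if frac<0.02: print(manip.job_done())
```

```text
brown fraction in bowl 0.0014336917562724014
the job is handed in; nothing more can be done
None
```

Job handed in at about 27 s: three knobs are in the tub, the other five should be in the bin, the empty scoop lies flat on the clear bench, and no stray knobs showed in the final images. I viewed 11 pictures, one over the limit of 10.

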